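Push a sample carrier past the reader post into its dock

ROBOT

A 6-joint arm with a two-finger parallel gripper is mounted at the origin on a cart in front of the work surface, level with it; the furniture and walls round the work are solid. World frame = base frame: x ahead of the robot, y to its left, z up, the work surface at z = 0. Lengths are in m, angles in rad, forces in N, time in s.
With the tool pointing down it reaches from about 0.275 to 0.775 m from the base axis. Payload 14.6 kg.
Tool frame: the origin (TCP) lies on the mounting face of the last link; the fingertips stand 173 mm ahead of it and the grasp point (between the pads) lies 155 mm ahead of it; z points along the fingers, y is the direction in which the jaws open and shut (so a half turn about z gives the same grasp; the last joint's range is limited). The gripper opens to 85 mm and grips with 20 to 120 N. Pads are 22 mm wide; open, the fingers measure 114 mm over their backs; the gripper's body (76 mm by 85 mm) begins 54 mm behind the grasp point. The pads swing forward as they close: fully open they stand 13 mm farther back than shut.
Start: joints at [-1.386, 0.263, -0.048, 1.259, 0, 1.415], TCP at [0.175, -0.495, 0.405] pointing down, gripper open.
Joint ranges: [-2.65, 2.65], [-0.89, 1.7], [-1.18, 1.37], [-2.13, 2.11], [-1.35, 1.29], [-3.14, 3.14]. Speed limits (rad/s): [1.89, 1.89, 2.57, 2.79, 3.14, 3.14].

INTERFACE

Orientations are given as a unit quaternion [x, y, z, w].
In Python, from rig import sensors, cams, workorder gives the robot as it stands. The module is installed in compiled form; this text tells all that it offers.
- The arm moves only by the tool apply_moves, never from a script. Its arguments are lists of equal length, an entry for each row: "slide": the shift along the tool's x, y, z in mm, a list of three; "rot": the turn, a rotation vector about the tool's x, y, z in degrees, a list of three; "hand": the finger opening in mm, from 0 to 85.4. In form: {"slide": [[x, y, z], ...], "rot": [[ax, ay, az], ...], "hand": [hand, ...]}. A call has 1 to 5 rows; each row shifts and turns the pose as measured when the row begins, along the tool's axes as they then stand; what a row does not reach is not made up. A row lasts 1/10 s, in which the tool goes at most 50 mm and 8.59 degrees, less where a joint would pass 70% of its speed; a pose out of reach is approached as far as the arm can. A call is refused whole if a number of a shift passes 50 or a number of a turn 8.59, either way. A call with a gripper value outside its range is refused whole. The fingers move at their own pace and stop on an object; the grip force is fixed at half the most. Time passes only in rows, so rows that do not move let the fingers close. It gives the time, the measured TCP pose, the force and the opening at its end, in the units of the state.
- sensors.sense(): the state, without advancing time (a new reading comes with each control period).
- cams.grab_frame(name): name is "side" or "top"; returns the picture (480x640x3 uint8, red, green, blue); there is no depth.
- cams.camera_params(name): a dict with "K" (3x3 intrinsics, pixels), "eye" and "orientation" of the camera in the world. Camera axes: x right, y up, looking along -z (the intrinsics and any distortion apply to the point x, -y, -z); pixel columns grow to the right and rows downward; lengths in m; the calibration is good to about 2 mm. A picture is of the moment at which its call begins. camera_params takes no time and is no camera call.
- workorder.job_done(): hands the job in, once; it reports no verdict.
The state is a dict: "t": time; "qpos": joint angles; "joint_velocities": joint speeds; "tau": joint torques, N m; "tool_pos": TCP position; "tcp_rot": TCP orientation; "contact_force": force on the tool from outside, world axes, zero at the start; "wrist_torque": the same for the moment, N m; "width": finger opening in m.
Only numpy, scipy, OpenCV 4.12 (cv2) and the standard library are available. Lean on these libraries where they do the work, as an engineer would, in place of code of your own. Each camera call takes 0.05 s, during which the arm holds its last target.

TASK

Push the vial carrier across the bench into the reading dock without ever lifting or tipping it, because its vials are open: angle it so that its labelled end goes in first under the reader bridge, between the front post and the back fence, then push the other end in, until the carrier is fully home, lying flat against the back fence over its whole length between the two end stops. Leave the flask, the beaker and the petri dish where they stand, and finish with the hand clear of everything.

Things in the scene. Friction and masses are not known exactly. Their poses are not given: they have to be found in the camera images.
- carrier: Loose white sample carrier: straight block 200 mm long (its y), 30 mm wide (its x), 26 mm high, about 0.3 kg, corners rounded 4 mm; seven open glass vials fixed along its middle stand up to 38 mm. Origin: centre of the underside, on the bench. Its -y end (nose) has a striped label on top and points to the robot's right. Positive yaw (counter-clockwise from above) moves the nose away from the robot.
- carrier_nose (a point): Middle of the underside edge of the carrier's labelled end (100 mm from its origin along its -y).
- carrier_tail (a point): Middle of the underside edge of the carrier's other end (100 mm from its origin along its +y).
- dock: Reading dock, fixed, open to the robot (-x). Origin: on the bench at the front face (x = 0) of the back fence, midway between the end stops; +x into the fence, +y left along it. Fence 30 mm high. Bay 218 mm long between the stops, no floor plate: the carrier slides on the bench. Carrier home: axes parallel to the dock's, its origin at x = -15 mm, y within 9 mm of 0.
- dock_post (a point): Foot of the round steel front post (12 mm thick) at dock x = -54, y = -64 mm: 48 mm free between it and the fence; the mouth from it to the left stop is 167 mm, too short to go in straight, so the carrier passes nose first, slanted by about +0.2 rad to the dock (0.29 at most). It carries the reader bridge: y = -52 to -76 mm, reaching back to the fence, underside 46 mm, top 65 mm above the bench.
- dock_left_stop (a point): Foot of the inner face of the left end stop, at the fence (dock x = 0, y = +109 mm). Aluminium bar 10 mm thick, 24 mm high, reaching out to dock x = -27 mm with a round end.
- dock_right_stop (a point): Foot of the inner face of the right end stop, at the fence (dock x = 0, y = -109 mm). It is the grey reader housing: dock y = -109 to -167 mm, x = -48 to +16 mm, 52 mm high.
- flask: Bystander: 100 ml conical glass flask, 61 mm across, 99 mm high, standing to the right of the dock. Origin: centre of its underside.
- beaker: Bystander: small glass beaker, 58 mm across, 68 mm high, standing to the right of the dock. Origin: centre of its underside.
- petri_dish: Bystander: flat glass dish, 93 mm across, 16 mm high, on the bench to the left of the dock. Origin: centre of its underside.

How it is judged:
By the outcome, as a careful person would: the job done as asked, in the order asked, and still so for the second after the job is handed in, with the robot touching nothing.
It also fails if it takes over 72 s, if anything falls off the work surface, if the arm or the gripper's body presses on something with over 40 N, if the wrist force passes 120 N, or if a joint passes its speed limit or range.

## Working session

There is one attempt and no reset: what is moved stays moved. The work goes in short steps, Python scripts to look and compute and a tool call to move; the robot and the scene stay as the last step left them, time stands still between calls to the robot, and variables do not carry over. Pictures are saved under pics/ and viewed, and the job is handed in when it is done.

Besides the shell and the picture viewer there is one more tool, called after ">>>" in YAML: its name, and indented under it one key for each argument. apply_moves: Moves the arm, as the interface text tells. Its arguments: {"type":"object","properties":{"slide":{"type":"array"},"rot":{"type":"array"},"hand":{"type":"array"}},"required":["slide","rot","hand"]}

```bash
mkdir -p pics
python3 - <<'E'
from rig import sensors, cams
import cv2
s=sensors.sense()
print({k:s[k] for k in ('t','tool_pos','tcp_rot','contact_force','width')})
for n in('side','top'):
    im=cams.grab_frame(n); cv2.imwrite(f'pics/{n}0.png',im[:,:,::-1]); print(n,cams.camera_params(n))
E
```

```text
{'t': 0.0, 'tool_pos': array([ 0.17496868, -0.49488831,  0.4042111 ]), 'tcp_rot': array([ 9.85601102e-01,  1.69086274e-01, -3.71561754e-06, -5.46491004e-04]), 'contact_force': array([-0.46956521,  0.39551975, -0.17842168]), 'width': 0.08553532054531668}
side {'K': array([[586.22023442,   0.        , 316.7508    ],
       [  0.        , 586.22023442, 239.61573463],
       [  0.        ,   0.        ,   1.        ]]), 'eye': array([ 0.57226186, -1.24512535,  0.51606708]), 'orientation': array([0.54635827, 0.00591786, 0.00770207, 0.83749525])}
top {'K': array([[468.19085304,   0.        , 317.41009458],
       [  0.        , 468.19085304, 245.25980566],
       [  0.        ,   0.        ,   1.        ]]), 'eye': array([ 0.43187689, -0.21418011,  0.86590779]), 'orientation': array([ 0.05263873, -0.06145051, -0.6960733 ,  0.71339678])}
```

View pics/top0.png

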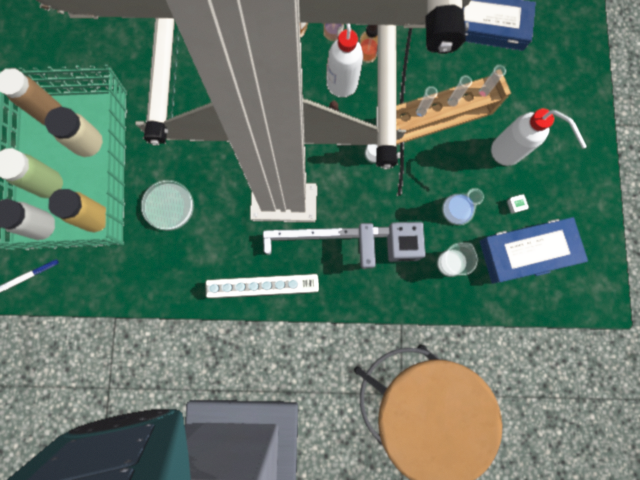

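View pics/side0.png

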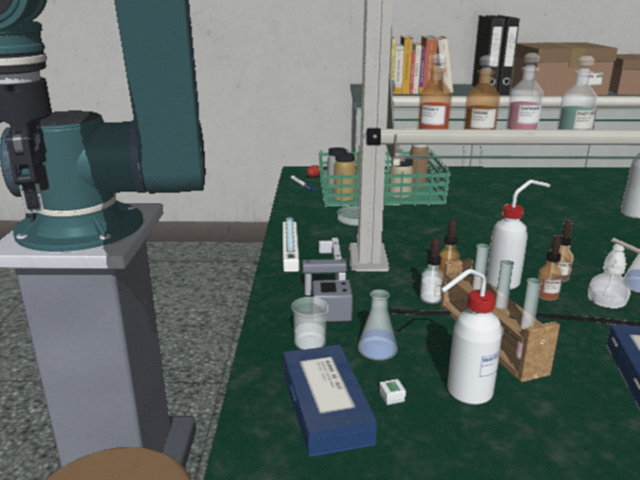

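```bash
cat > h.py <<'E'
import numpy as np, cv2
from scipy.spatial.transform import Rotation as R
from rig import cams,sensors
P={n:cams.camera_params(n) for n in('side','top')}
def ray(n,u,v):
    p=P[n];K=p['K'];d=np.array([(u-K[0,2])/K[0,0],-(v-K[1,2])/K[1,1],-1.]);return np.array(p['eye']),R.from_quat(p['orientation']).apply(d)
def pt(n,u,v,z=0.):
    e,d=ray(n,u,v);return e+d*(z-e[2])/d[2]
def proj(n,X):
    p=P[n];K=p['K'];c=R.from_quat(p['orientation']).inv().apply(np.atleast_2d(X)-p['eye']);return np.c_[K[0,2]+K[0,0]*c[:,0]/-c[:,2],K[1,2]+K[1,1]*c[:,1]/c[:,2]]
def st():
    s=sensors.sense();print('t',round(s['t'],2),'tcp',np.round(s['tool_pos'],4),'eul',np.round(R.from_quat(s['tcp_rot']).as_euler('ZYX',degrees=True),2),'F',np.round(s['contact_force'],1),'w',round(s['width'],4),'q',np.round(s['qpos'],2));return s
def crop(im,x,y,w,h,f,name): cv2.imwrite(name,cv2.resize(im[y:y+h,x:x+w],None,fx=f,fy=f,interpolation=cv2.INTER_CUBIC))
E
python3 - <<'E'
from h import *
im=cv2.imread('pics/top0.png');crop(im,190,170,160,140,5,'pics/t0a.png');crop(im,330,170,160,120,5,'pics/t0b.png')
im=cv2.imread('pics/side0.png');crop(im,270,200,120,120,5,'pics/s0a.png')
print(pt('top',[0],[0]) if 0 else '')
for u,v in((206,285),(318,283),(265,235),(425,235),(283,200)):print(u,v,pt('top',u,v).round(3))
E
```

```text
206 285 [ 0.494 -0.02   0.   ]
318 283 [ 0.502 -0.226  0.   ]
265 235 [ 0.59  -0.125  0.   ]
425 235 [ 0.598 -0.426  0.   ]
283 200 [ 0.659 -0.156  0.   ]
```

View pics/t0a.png

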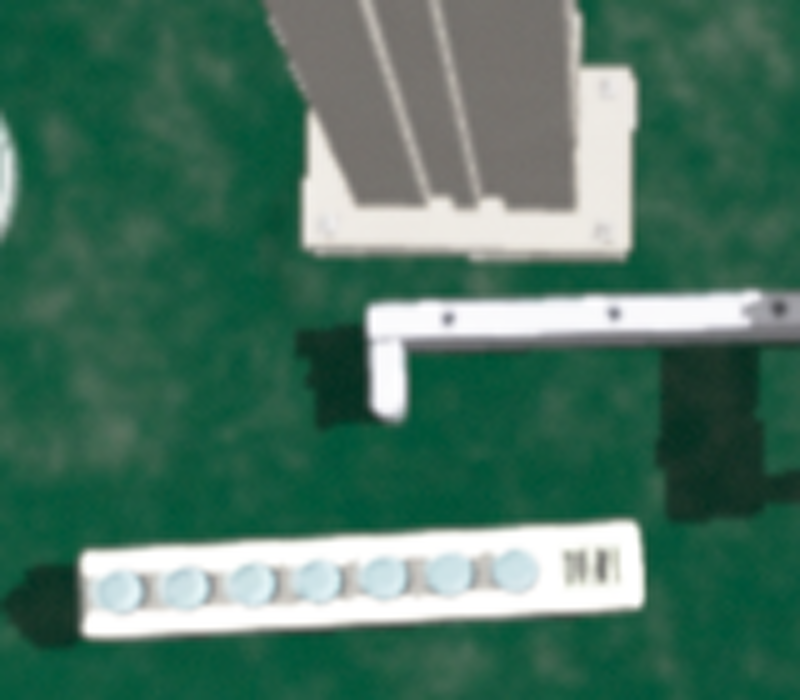

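View pics/t0b.png

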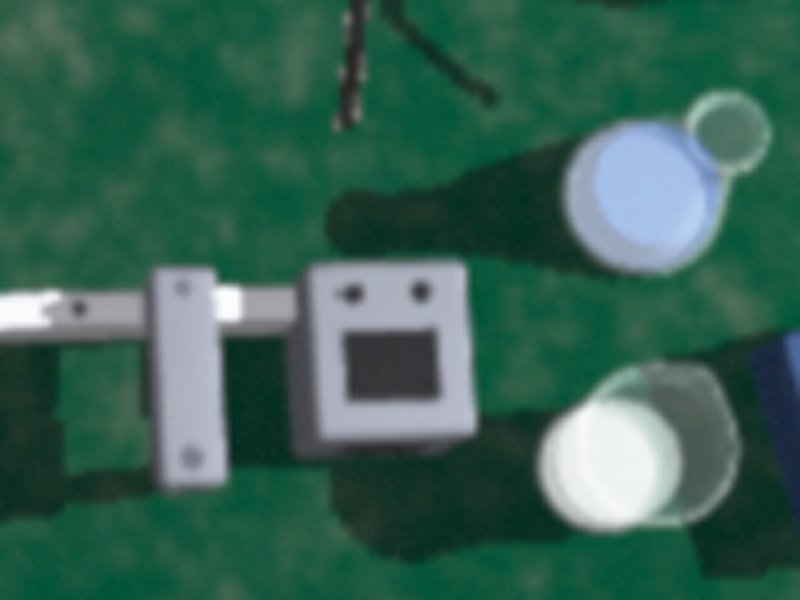

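View pics/s0a.png

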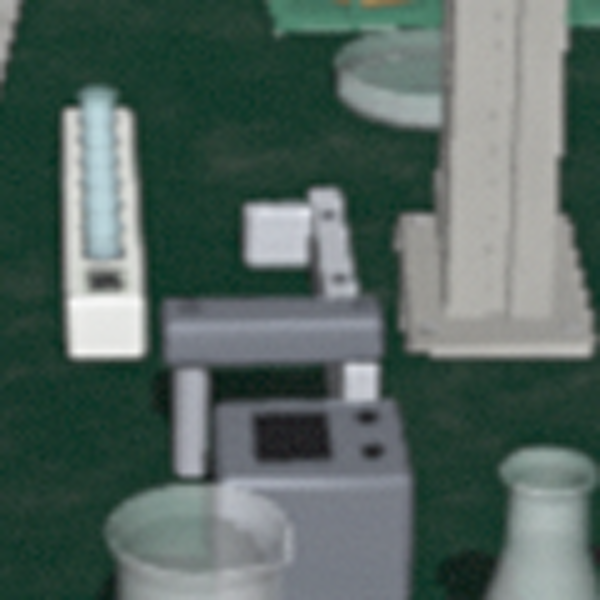

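Run:
```python
from h import *
A=lambda x,y,z:pt('top',190+x/5,170+y/5,z)
B=lambda x,y,z:pt('top',330+x/5,170+y/5,z)
def show(n,L):
    L=np.array(L);print(n,L[:,:2].round(4).tolist(),'mean',L.mean(0)[:2].round(4));return L
c=show('carrier',[A(*p,.026) for p in((80,552),(640,522),(645,606),(82,637))])
d=(c[0]+c[3]-c[1]-c[2])/2;print('len',np.hypot(*d[:2]),'yaw',np.arctan2(-d[0],d[1]))
show('fence front',[A(410,345,.03),A(745,330,.03),B(210,333,.03)])
show('stop',[A(407,350,.024),A(405,410,.024),A(388,420,.024),A(368,345,.024)])
show('hous',[B(*p,.052) for p in((305,265),(468,262),(475,437),(318,440))])
show('bridge',[B(*p,.065) for p in((150,268),(214,266),(228,488),(162,492))])
```

```text
carrier [[0.5, -0.0252], [0.5158, -0.2254], [0.4857, -0.2279], [0.4698, -0.0278]] mean [ 0.4928 -0.1266]
len 0.20073770410895148 yaw 0.0788463188326899
fence front [[0.5776, -0.1406], [0.5863, -0.2618], [0.5867, -0.3219]] mean [ 0.5835 -0.2414]
stop [[0.5767, -0.139], [0.5546, -0.1392], [0.5508, -0.1331], [0.5782, -0.1247]] mean [ 0.5651 -0.134 ]
hous [[0.6081, -0.3528], [0.6107, -0.411], [0.5479, -0.4126], [0.5454, -0.3572]] mean [ 0.578  -0.3834]
bridge [[0.6028, -0.2962], [0.6041, -0.3186], [0.5261, -0.3238], [0.5241, -0.3011]] mean [ 0.5643 -0.3099]
```

Run:
```python
from h import *
im=cv2.imread('pics/top0.png').astype(int)
for u in (276,290,310,330,350): print(u,[tuple(im[v,u]) [2] for v in range(224,248)])
for v in (240,245,248): print(v,[im[v,u,2] for u in range(258,278)])
# saturation of green: carrier and grey dock mask
hsv=cv2.cvtColor(im.astype(np.uint8),cv2.COLOR_BGR2HSV)
m=((hsv[:,:,1]<60)&(hsv[:,:,2]>150)).astype(np.uint8)*255
m[:265]=0;m[305:]=0;m[:,:195]=0;m[:,330:]=0
m=cv2.morphologyEx(m,cv2.MORPH_CLOSE,np.ones((9,9)))
c=max(cv2.findContours(m,0,2)[0],key=cv2.contourArea);r=cv2.minAreaRect(c);b=cv2.boxPoints(r)
W=np.array([pt('top',*q,.026) for q in b]);print(b.round(1).tolist(),W[:,:2].round(4).tolist(),W.mean(0))
```

```text
276 [np.int64(35), np.int64(37), np.int64(36), np.int64(32), np.int64(35), np.int64(93), np.int64(200), np.int64(249), np.int64(251), np.int64(251), np.int64(251), np.int64(250), np.int64(241), np.int64(176), np.int64(124), np.int64(100), np.int64(59), np.int64(24), np.int64(6), np.int64(6), np.int64(2), np.int64(2), np.int64(5), np.int64(12)]
290 [np.int64(48), np.int64(48), np.int64(46), np.int64(49), np.int64(59), np.int64(103), np.int64(192), np.int64(245), np.int64(250), np.int64(250), np.int64(251), np.int64(249), np.int64(236), np.int64(165), np.int64(110), np.int64(81), np.int64(38), np.int64(10), np.int64(8), np.int64(8), np.int64(7), np.int64(10), np.int64(8), np.int64(8)]
310 [np.int64(13), np.int64(17), np.int64(11), np.int64(20), np.int64(87), np.int64(191), np.int64(245), np.int64(245), np.int64(242), np.int64(246), np.int64(247), np.int64(237), np.int64(170), np.int64(121), np.int64(97), np.int64(54), np.int64(27), np.int64(26), np.int64(30), np.int64(28), np.int64(28), np.int64(28), np.int64(26), np.int64(24)]
330 [np.int64(35), np.int64(35), np.int64(37), np.int64(51
[... 1086 characters left out ...]
nt64(252), np.int64(252), np.int64(226), np.int64(115), np.int64(24), np.int64(1), np.int64(6), np.int64(6), np.int64(2), np.int64(3)]
248 [np.int64(4), np.int64(4), np.int64(4), np.int64(7), np.int64(18), np.int64(68), np.int64(166), np.int64(242), np.int64(251), np.int64(252), np.int64(252), np.int64(252), np.int64(228), np.int64(120), np.int64(28), np.int64(6), np.int64(7), np.int64(12), np.int64(14), np.int64(19)]
[[205.1999969482422, 279.6000061035156], [317.70001220703125, 273.3999938964844], [318.70001220703125, 291.3999938964844], [206.10000610351562, 297.6000061035156]] [[0.5015, -0.0236], [0.5175, -0.2248], [0.4853, -0.2273], [0.4694, -0.0274]] [ 0.49342352 -0.12576406  0.026     ]
```

Run:
```python
from h import *
f=np.array([pt('top',u,v,.03) for u,v in((276,236.9),(290,236.8),(310,235.9),(330,235.4),(350,234.9))])
b=np.array([pt('top',u,v,.03) for u,v in((276,229.6),(290,229.5),(310,228.5),(330,228.2),(350,227.9))])
for L in(f,b):
    k=np.polyfit(L[:,1],L[:,0],1);print(L[:,:2].round(4).tolist(),'yaw',-k[0],'x at -.247',np.polyval(k,-.247))
im=cv2.imread('pics/top0.png').astype(int)
B=lambda x,y,z:pt('top',330+(x+.5)/5-.5,170+(y+.5)/5-.5,z)
for z,L in((.052,((305,265),(468,262),(475,437),(318,440))),(.065,((150,268),(214,266),(228,488),(162,492)))):
    q=np.array([B(*p,z) for p in L]);print(q[:,:2].round(4).tolist(),q.mean(0))
print([pt('top',u,245,.024).round(4).tolist() for u in(263.9,270.8)], pt('top',267.5,253.2,.024))
```

```text
[[0.5816, -0.1476], [0.5825, -0.173], [0.5851, -0.2092], [0.5869, -0.2455], [0.5888, -0.2818]] yaw 0.05545476501264442 x at -.247 0.5869502388356268
[[0.5951, -0.1471], [0.5959, -0.1725], [0.5987, -0.2088], [0.6003, -0.2452], [0.6018, -0.2816]] yaw 0.051829437065284256 x at -.247 0.6002218108963601
[[0.6088, -0.3521], [0.6115, -0.4103], [0.5485, -0.4119], [0.5461, -0.3565]] [ 0.57872467 -0.38268677  0.052     ]
[[0.6035, -0.2955], [0.6048, -0.3179], [0.5268, -0.3231], [0.5248, -0.3004]] [ 0.56496301 -0.30923122  0.065     ]
[[0.5672, -0.1258, 0.024], [0.5675, -0.1383, 0.024]] [ 0.55226308 -0.13290232  0.024     ]
```

```bash
cat >> h.py <<'E'
O=np.array([.587,-.245]);PHI=.052
def d2w(x,y,th=0):
    c,s=np.cos(PHI),np.sin(PHI);return O+[c*x-s*y,s*x+c*y]
def w2d(p):
    c,s=np.cos(PHI),np.sin(PHI);d=np.array(p)[:2]-O;return np.array([c*d[0]+s*d[1],-s*d[0]+c*d[1]])
def go(x,y,z,psi):
    s=st();Rm=R.from_quat(s['tcp_rot']);T=R.from_matrix(np.c_[[np.cos(psi),np.sin(psi),0],[np.sin(psi),-np.cos(psi),0],[0,0,-1]])
    d=np.array([x,y,z])-s['tool_pos']
    print('now psi',np.arctan2(*Rm.as_matrix()[[1,0],0]).round(4),'slide mm now-frame',(Rm.inv().apply(d)*1e3).round(1),'target-frame',(T.inv().apply(d)*1e3).round(1),'rotvec deg',np.degrees((Rm.inv()*T).as_rotvec()).round(2),'dock',(w2d(s['tool_pos'])*1e3).round(1))
E
python3 -c "
from h import *
go(.433,-.131,.26,.079)"
```

```text
t 0.1 tcp [ 0.175  -0.4949  0.4043] eul [ 1.9470e+01 -1.0000e-02 -1.7995e+02] F [-0.5 -0.6 -0.2] w 0.0853 q [-1.39  0.26 -0.05  1.26 -0.    1.42]
now psi 0.3398 slide mm now-frame [ 364.5 -256.9  144.6] target-frame [ 285.9 -342.4  144.3] rotvec deg [-0.06 -0.   14.94] dock [-424.5 -228.1]
```

>>> apply_moves:
  slide:
    - [40,-30,15]
    - [35,-38,15]
    - [32,-38,16]
    - [32,-38,16]
    - [32,-38,16]
  rot:
    - [0,0,7.5]
    - [0,0,7.4]
    - [0,0,0]
    - [0,0,0]
    - [0,0,0]
  hand: [85,85,85,85,85]

```text
t: 0.6
tool_pos: [0.3101, -0.2971, 0.3276]
tcp_rot: [1.0, 0.031, -0.0, 0.001]
contact_force: [0.2, -1.0, 1.2]
width: 0.0854
```

```bash
python3 -c "
from h import *
go(.433,-.131,.26,.079)"
```

```text
t 0.6 tcp [ 0.3101 -0.2971  0.3276] eul [  3.56   0.   179.93] F [ 0.2 -1.   1.2] w 0.0854 q [-0.95  0.14 -0.43  1.   -0.    2.13]
now psi 0.0621 slide mm now-frame [ 132.9 -158.2   67.4] target-frame [ 135.6 -155.9   67.6] rotvec deg [ 0.07  0.   -0.97] dock [-279.2  -37.6]
```

>>> apply_moves:
  slide:
    - [33,-39,17]
    - [33,-39,17]
    - [34,-39,17]
    - [34,-39,16]
    - [0,0,0]
  rot:
    - [0,0,-1]
    - [0,0,0]
    - [0,0,0]
    - [0,0,0]
    - [0,0,0]
  hand: [85,85,85,85,85]

```text
t: 1.1
tool_pos: [0.4227, -0.1386, 0.2639]
tcp_rot: [0.999, 0.042, -0.001, -0.0]
contact_force: [-0.5, -1.3, 0.3]
width: 0.0849
```

```bash
python3 -c "
from h import *
go(.433,-.131,.172,.079)
cv2.imwrite('pics/top1.png',cams.grab_frame('top')[:,:,::-1]);cv2.imwrite('pics/side1.png',cams.grab_frame('side')[:,:,::-1])"
```

```text
t 1.1 tcp [ 0.4227 -0.1386  0.2639] eul [ 4.8500e+00  7.0000e-02 -1.7997e+02] F [-0.5 -1.3  0.3] w 0.0849 q [-0.5   0.23 -0.51  0.83 -0.    2.56]
now psi 0.0847 slide mm now-frame [11.  -6.7 91.8] target-frame [10.8 -6.8 91.9] rotvec deg [-0.03  0.07  0.33] dock [-158.5  114.8]
```

View pics/top1.png

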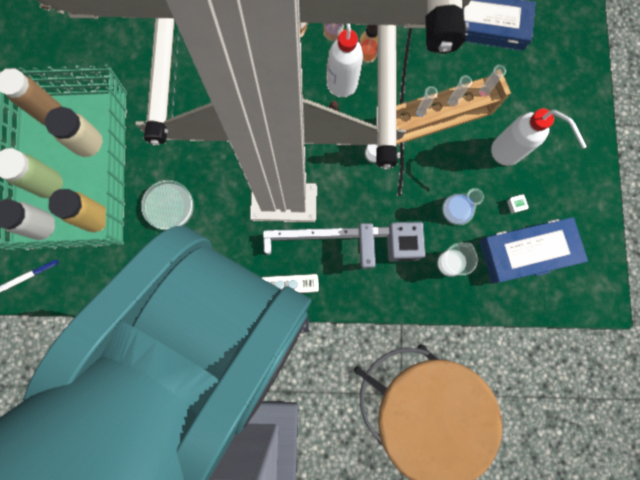

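View pics/side1.png

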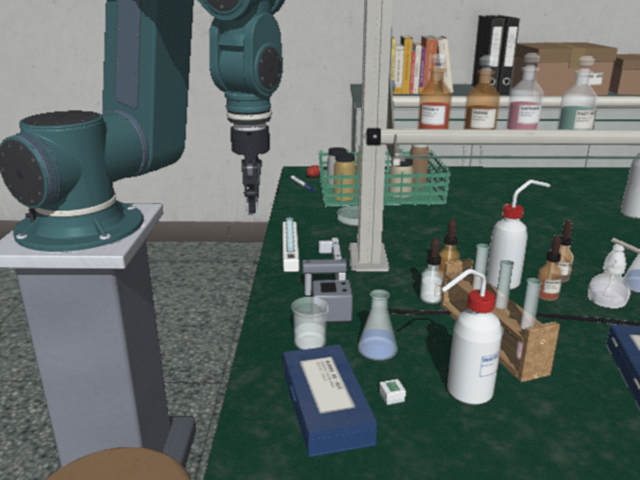

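>>> apply_moves:
  slide:
    - [10,-6,45]
    - [1,-1,30]
    - [0,0,18]
    - [0,0,0]
  rot:
    - [0,0,0.3]
    - [0,0,0]
    - [0,0,0]
    - [0,0,0]
  hand: [85,85,85,85]

```text
t: 1.6
tool_pos: [0.4315, -0.1388, 0.1715]
tcp_rot: [0.999, 0.035, 0.002, 0.002]
contact_force: [0.5, -0.6, -0.4]
width: 0.0853
```

```bash
python3 -c "
from h import *
go(.433,-.131,.172,.079)
im=cams.grab_frame('side')[:,:,::-1];crop(im,200,130,200,150,4,'pics/s2.png')"
```

```text
t 1.6 tcp [ 0.4315 -0.1388  0.1715] eul [  4.03  -0.19 179.72] F [ 0.5 -0.6 -0.4] w 0.0853 q [-0.49  0.35 -0.64  0.57 -0.    2.58]
now psi 0.0703 slide mm now-frame [ 2.1 -7.7 -0.5] target-frame [ 2.1 -7.7 -0.5] rotvec deg [ 0.28 -0.18 -0.5 ] dock [-149.8  114.1]
```

View pics/s2.png

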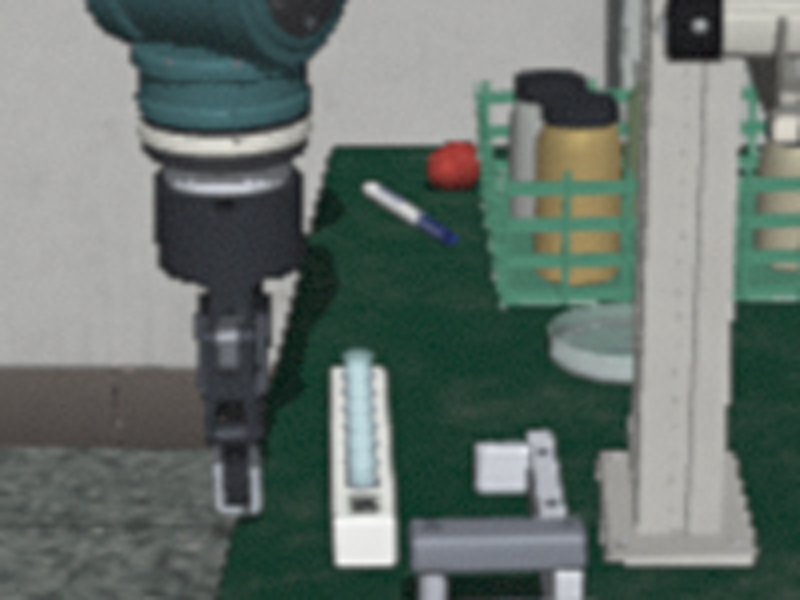

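```bash
python3 -c "
from h import *
c=d2w(-.057,.124);print(c)
h=c-.026*np.array([np.cos(.212),np.sin(.212)]);go(h[0],h[1],.171,.212)"
```

```text
[ 0.52363195 -0.12413027]
t 1.65 tcp [ 0.4318 -0.139   0.1725] eul [  4.02  -0.24 179.68] F [-0.9 -0.7  0. ] w 0.0847 q [-0.49  0.35 -0.64  0.57 -0.    2.58]
now psi 0.0702 slide mm now-frame [66.9 -4.7  1.8] target-frame [66.9  4.8  1.5] rotvec deg [ 0.34 -0.22 -8.12] dock [-149.5  113.9]
```

>>> apply_moves:
  slide:
    - [8,-5,0]
    - [10,-4,0]
    - [9,0,0]
    - [7,0,0]
    - [5,0,0]
  rot:
    - [0,0,-0.5]
    - [0,0,0]
    - [0,0,0]
    - [0,0,0]
    - [0,0,0]
  hand: [85,85,85,85,85]

```text
t: 2.15
tool_pos: [0.4738, -0.1281, 0.1769]
tcp_rot: [0.999, 0.038, 0.005, 0.004]
contact_force: [-0.8, -0.5, -0.9]
width: 0.0852
```

```bash
python3 -c "
from h import *
c=d2w(-.057,.124)
h=c-.026*np.array([np.cos(.212),np.sin(.212)]);go(h[0],h[1],.171,.212)"
```

```text
t 2.15 tcp [ 0.4738 -0.1281  0.1769] eul [  4.41  -0.52 179.5 ] F [-0.8 -0.5 -0.9] w 0.0852 q [-0.43  0.39 -0.55  0.62 -0.    2.64]
now psi 0.077 slide mm now-frame [24.1  3.3  6.2] target-frame [23.5  6.6  5.9] rotvec deg [ 0.54 -0.48 -7.74] dock [-106.9  122.6]
```

>>> apply_moves:
  slide:
    - [3,1,4]
    - [5,1,3]
    - [5,1,1]
    - [5,1,0]
    - [5,1,0]
  rot:
    - [0.5,-0.5,-1.5]
    - [0,0,-1.5]
    - [0,0,-1.6]
    - [0,0,-1.6]
    - [0,0,-1.6]
  hand: [85,85,85,85,85]

```text
t: 2.65
tool_pos: [0.4989, -0.1299, 0.168]
tcp_rot: [0.994, 0.112, -0.001, -0.0]
contact_force: [-2.5, 0.1, 1.2]
width: 0.0851
```

```bash
python3 -c "
from h import *
c=d2w(-.057,.124)
h=c-.026*np.array([np.cos(.212),np.sin(.212)]);go(h[0],h[1],.171,.212)
cv2.imwrite('pics/top3.png',cams.grab_frame('top')[:,:,::-1]);im=cams.grab_frame('side')[:,:,::-1];crop(im,200,130,200,150,4,'pics/s3.png')"
```

```text
t 2.65 tcp [ 0.4989 -0.1299  0.168 ] eul [ 1.2870e+01  1.4000e-01 -1.7994e+02] F [-2.5  0.1  1.2] w 0.0851 q [-0.41  0.44 -0.49  0.64 -0.    2.5 ]
now psi 0.2245 slide mm now-frame [-0.6 -0.5 -3. ] target-frame [-0.6 -0.5 -3. ] rotvec deg [-0.06  0.14  0.72] dock [-82.  119.5]
```

View pics/top3.png

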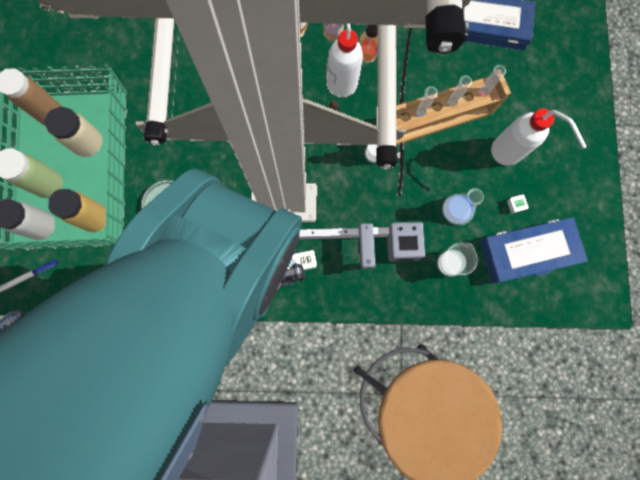

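View pics/s3.png

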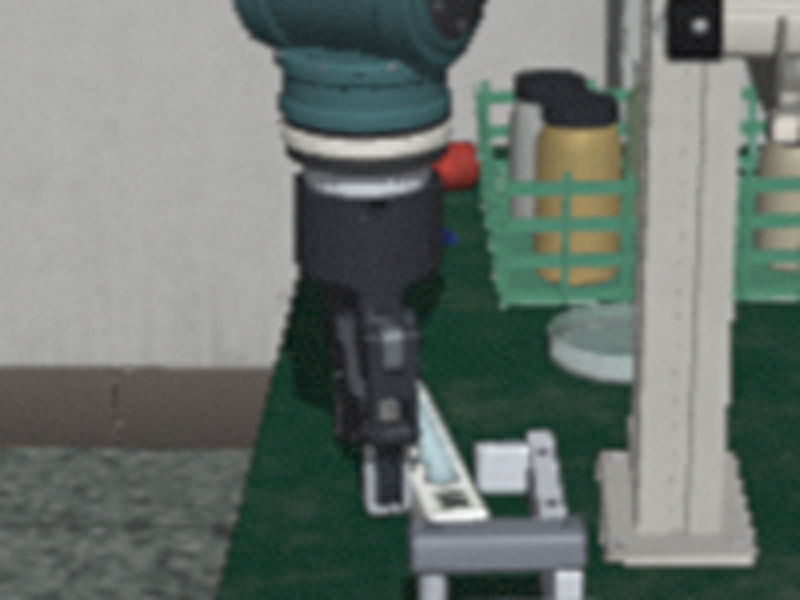

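>>> apply_moves:
  slide:
    - [-20,0,0]
    - [-30,0,-5]
    - [-40,0,-30]
    - [-45,0,-20]
    - [-48,0,-10]
  rot:
    - [0,0,0]
    - [0,0,0]
    - [0,0,0]
    - [0,0,0]
    - [0,0,0]
  hand: [85,60,30,0,0]

```text
t: 3.25
tool_pos: [0.3205, -0.1713, 0.2336]
tcp_rot: [0.993, 0.115, 0.001, 0.0]
contact_force: [-0.5, -2.1, 1.0]
width: 0.0277
```

```bash
python3 -c "
from h import *
st()
cv2.imwrite('pics/top4.png',cams.grab_frame('top')[:,:,::-1])"
```

```text
t 3.25 tcp [ 0.3205 -0.1713  0.2336] eul [ 1.3150e+01 -1.3000e-01  1.7994e+02] F [-0.5 -2.1  1. ] w 0.0277 q [-0.72  0.13 -0.74  0.69  0.    2.2 ]
```

View pics/top4.png

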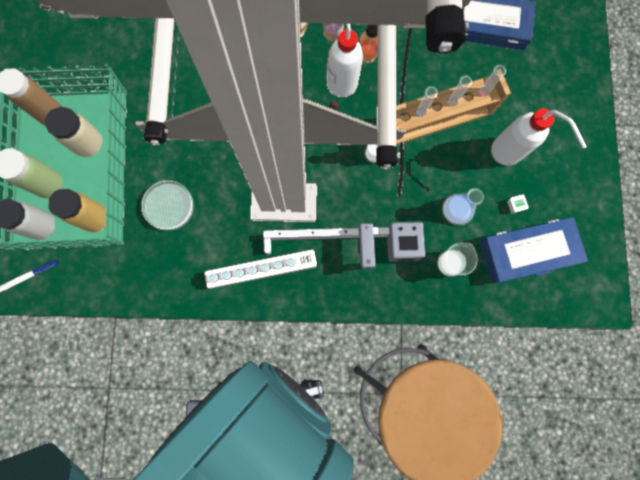

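Clear view: the carrier is slanted with the tail at about (207,281) and the nose at about (315,260). I'll measure it with a reusable mask.

```bash
cat >> h.py <<'E'
def carrier(im,u0=195,v0=243,u1=330,v1=305):
    hsv=cv2.cvtColor(im.astype(np.uint8),cv2.COLOR_BGR2HSV)
    m=((hsv[:,:,1]<60)&(hsv[:,:,2]>150)).astype(np.uint8)*255
    z=np.zeros_like(m);z[v0:v1,u0:u1]=m[v0:v1,u0:u1]
    z[:256,262:273]=0
    z=cv2.morphologyEx(z,cv2.MORPH_CLOSE,np.ones((9,9)))
    c=max(cv2.findContours(z,0,2)[0],key=cv2.contourArea);b=cv2.boxPoints(cv2.minAreaRect(c))
    W=np.array([pt('top',*q,.026)[:2] for q in b]);W=W[np.argsort(W[:,1])]
    nose=W[:2].mean(0);tail=W[2:].mean(0);d=tail-nose;yaw=np.arctan2(-d[0],d[1]);ce=(nose+tail)/2
    print('carrier centre',ce.round(4),'len',np.hypot(*d).round(4),'yaw',yaw.round(3),'| dock',(w2d(ce)*1e3).round(1),'th',(yaw-PHI).round(3),'nose',nose.round(4),'tail',tail.round(4));return ce,yaw
E
python3 -c "
from h import *
im=cv2.imread('pics/top4.png');ce,y=carrier(im)
D=w2d(ce)*1e3;th=y-PHI
print('x at y=0 along axis',D[0]+np.tan(th)*D[1])
crop(im,195,220,160,80,5,'pics/t4a.png')"
```

```text
carrier centre [ 0.5242 -0.1219] len 0.2007 yaw 0.229 | dock [-56.3 126.2] th 0.177 nose [ 0.547  -0.2197] tail [ 0.5015 -0.0242]
x at y=0 along axis -33.753441479201825
```

View pics/t4a.png

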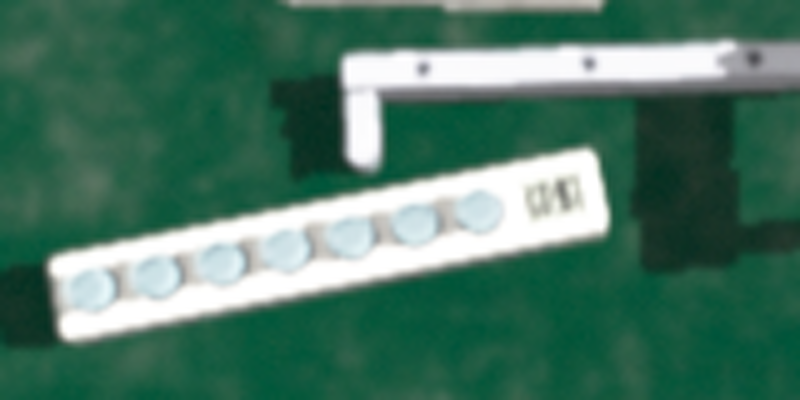

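>>> apply_moves:
  slide:
    - [0,-15,-15]
    - [0,-20,-10]
    - [0,-20,0]
    - [0,-20,0]
    - [0,-20,0]
  rot:
    - [0,0,-8.5]
    - [0,0,-8.5]
    - [0,0,-8.5]
    - [0,0,-8.5]
    - [0,0,-8.5]
  hand: [0,0,0,0,0]

```text
t: 3.8
tool_pos: [0.2645, -0.0914, 0.2614]
tcp_rot: [0.883, 0.469, 0.002, 0.002]
contact_force: [-0.4, 0.2, 0.1]
width: -0.0003
```

>>> apply_moves:
  slide:
    - [0,0,0]
    - [0,0,0]
    - [0,0,0]
    - [0,0,0]
    - [0,0,0]
  rot:
    - [0,0,-8.5]
    - [0,0,-8.5]
    - [0,0,-8.5]
    - [0,0,-8.5]
    - [0,0,-8.5]
  hand: [0,0,0,0,0]

```text
t: 4.3
tool_pos: [0.2627, -0.0892, 0.262]
tcp_rot: [0.65, 0.76, 0.001, 0.004]
contact_force: [0.1, -0.1, -0.3]
width: 0.0
```

```bash
python3 -c "
from h import *
go(.4933,.0109,.25,1.8)"
```

```text
t 4.3 tcp [ 0.2627 -0.0892  0.262 ] eul [ 98.92   0.29 179.54] F [ 0.1 -0.1 -0.3] w 0.0 q [-0.63 -0.06 -0.85  0.77  0.    0.79]
now psi 1.7265 slide mm now-frame [ 63.1 243.2  13.6] target-frame [ 45.  247.3  12. ] rotvec deg [ 0.45  0.3  -4.21] dock [-315.8  172.5]
```

>>> apply_moves:
  slide:
    - [10,45,0]
    - [10,45,0]
    - [8,45,0]
    - [8,45,0]
    - [8,45,0]
  rot:
    - [0.4,0.3,-4.2]
    - [0,0,0]
    - [0,0,0]
    - [0,0,0]
    - [0,0,0]
  hand: [0,0,0,0,0]

```text
t: 4.8
tool_pos: [0.4773, 0.0043, 0.2634]
tcp_rot: [0.622, 0.783, 0.001, 0.002]
contact_force: [-0.4, -1.8, 1.0]
width: -0.0001
```

```bash
python3 -c "
from h import *
go(.4933,.0109,.183,1.8)"
```

```text
t 4.8 tcp [0.4773 0.0043 0.2634] eul [1.0310e+02 1.4000e-01 1.7975e+02] F [-0.4 -1.8  1. ] w -0.0001 q [-0.16  0.27 -0.44  0.85 -0.    1.18]
now psi 1.7995 slide mm now-frame [ 3.  16.8 80.5] target-frame [ 2.8 17.1 80.4] rotvec deg [ 0.25  0.14 -0.03] dock [-96.6 254.7]
```

>>> apply_moves:
  slide:
    - [3,17,0]
    - [0,0,40]
    - [0,0,28]
    - [0,0,10]
    - [0,0,0]
  rot:
    - [0.2,0.1,0]
    - [0,0,0]
    - [0,0,0]
    - [0,0,0]
    - [0,0,0]
  hand: [0,0,0,0,0]

```text
t: 5.3
tool_pos: [0.5008, 0.0149, 0.1829]
tcp_rot: [0.62, 0.785, 0.003, 0.003]
contact_force: [-0.6, -0.0, 0.7]
width: -0.0001
```

```bash
python3 -c "
from h import *
go(.4933,.0109,.183,1.8)
cv2.imwrite('pics/top5.png',cams.grab_frame('top')[:,:,::-1]);im=cams.grab_frame('side')[:,:,::-1];crop(im,200,130,200,150,4,'pics/s5.png')"
```

```text
t 5.3 tcp [0.5008 0.0149 0.1829] eul [1.0338e+02 8.0000e-02 1.7955e+02] F [-0.6 -0.   0.7] w -0.0001 q [-0.13  0.4  -0.51  0.65  0.    1.2 ]
now psi 1.8043 slide mm now-frame [-2.1 -8.2 -0.2] target-frame [-2.2 -8.2 -0.1] rotvec deg [0.45 0.08 0.25] dock [-72.6 264. ]
```

View pics/top5.png

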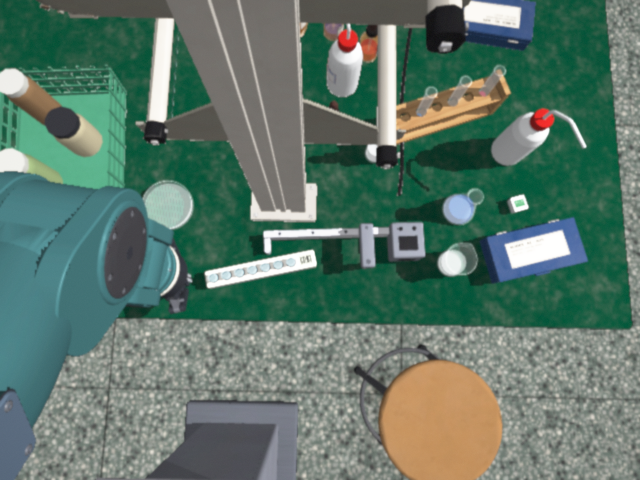

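View pics/s5.png

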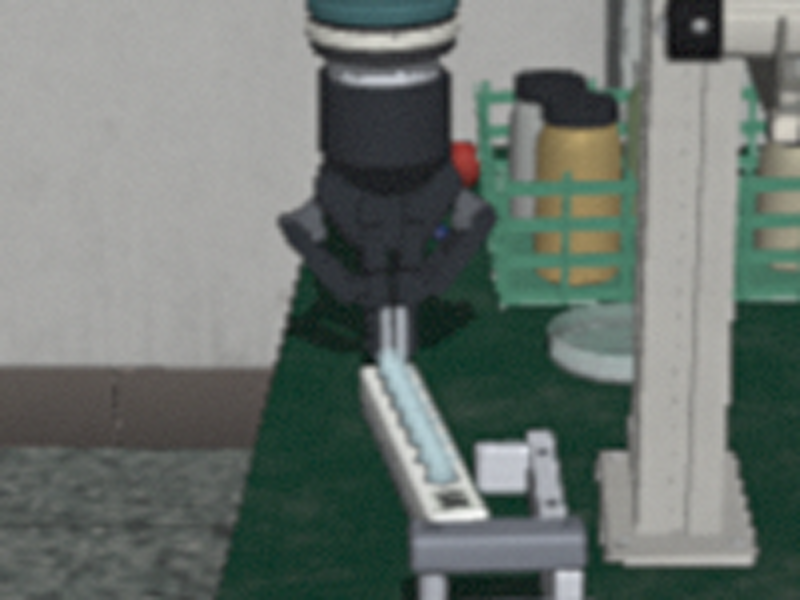

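>>> apply_moves:
  slide:
    - [-2,-8,0]
    - [-6,0,0]
    - [-6,0,0]
    - [-6,0,0]
    - [-6,0,0]
  rot:
    - [0.4,0,0.2]
    - [0,0,0]
    - [0,0,0]
    - [0,0,0]
    - [0,0,0]
  hand: [0,0,0,0,0]

```text
t: 5.9
tool_pos: [0.4997, -0.0148, 0.1874]
tcp_rot: [0.621, 0.783, 0.001, 0.004]
contact_force: [-0.2, 3.5, -0.4]
width: -0.0002
```

```bash
python3 -c "
from h import *
go(.4933,.0109,.183,1.8)
im=cams.grab_frame('top')[:,:,::-1].copy();cv2.imwrite('pics/top6.png',im);carrier(im);crop(im,150,210,160,100,5,'pics/t6a.png')"
```

```text
t 5.9 tcp [ 0.4997 -0.0148  0.1874] eul [103.15   0.22 179.62] F [-0.2  3.5 -0.4] w -0.0002 q [-0.19  0.39 -0.51  0.66 -0.    1.15]
now psi 1.8004 slide mm now-frame [26.5 -0.4  4.3] target-frame [26.4 -0.4  4.4] rotvec deg [0.38 0.22 0.02] dock [-75.2 234.5]
carrier centre [ 0.5244 -0.1136] len 0.22 yaw 0.051 | dock [-55.7 134.5] th -0.001 nose [ 0.53   -0.2235] tail [ 0.5188 -0.0037]
```

View pics/t6a.png

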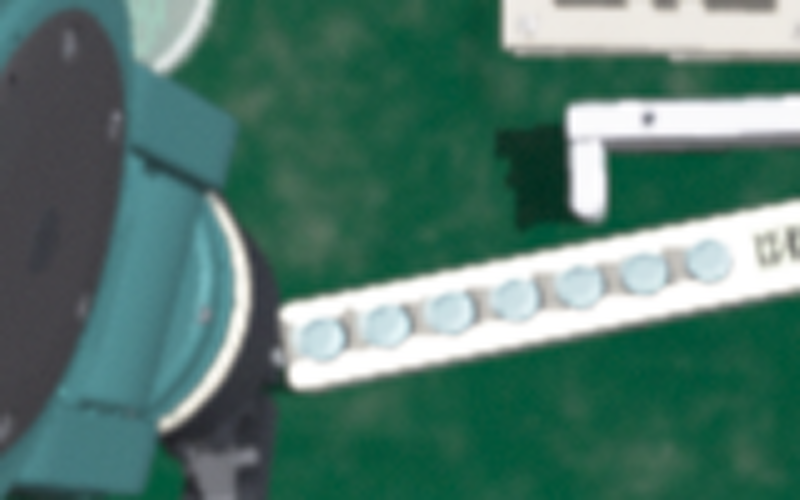

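```bash
cat >> h.py <<'E'
def front(im,u0,u1,v1=305,ref=None):
    hsv=cv2.cvtColor(im.astype(np.uint8),cv2.COLOR_BGR2HSV);V=hsv[:,:,2].astype(float)
    w=(hsv[:,:,1]<60)&(V>150);L=[]
    for u in range(u0,u1):
        k=[v for v in range(v1,225,-1) if w[v,u] and w[v-1,u]]
        if not k: continue
        v=k[0]; g=V[v+1:v+4,u].min(); h=V[v-1,u]; mid=(g+h)/2
        a=v
        while V[a+1,u]>mid: a+=1
        L.append(pt('top',u,a+(V[a,u]-mid)/(V[a,u]-V[a+1,u]),.026)[:2])
    D=np.array([w2d(p) for p in L])*1e3
    k=np.polyfit(D[:,1],D[:,0],1)
    for _ in range(3):
        r=D[:,0]-np.polyval(k,D[:,1]);g=abs(r)<2;k=np.polyfit(D[g,1],D[g,0],1)
    th=np.arctan(-k[0]);off=15/np.cos(th)
    print('front line: th',th.round(4),'front at post y=-64:',np.polyval(k,-64).round(1),'(min -48)  axis x at y=0:',(k[1]+off).round(1),'back at y=114:',(np.polyval(k,114)+2*off).round(1),'n',g.sum(),'of',len(D),'y',D[:,1].min().round(),D[:,1].max().round())
    return th,k
E
python3 -c "
from h import *
im=cv2.imread('pics/top4.png');carrier(im);front(im,212,312)
im=cv2.imread('pics/top6.png');front(im,214,306)"
```

```text
carrier centre [ 0.5242 -0.1219] len 0.2007 yaw 0.229 | dock [-56.3 126.2] th 0.177 nose [ 0.547  -0.2197] tail [ 0.5015 -0.0242]
front line: th 0.1748 front at post y=-64: -39.0 (min -48)  axis x at y=0: -35.0 back at y=114: -39.9 n 100 of 100 y 36.0 213.0
front line: th 0.175 front at post y=-64: -38.9 (min -48)  axis x at y=0: -35.0 back at y=114: -39.9 n 92 of 92 y 46.0 210.0
```

>>> apply_moves:
  slide:
    - [-6,-0.2,3]
    - [-7,-0.2,1]
    - [-7,-0.2,0]
    - [-7,-0.2,0]
    - [-7,-0.2,0]
  rot:
    - [0.3,0.2,0]
    - [0,0,0]
    - [0,0,0]
    - [0,0,0]
    - [0,0,0]
  hand: [0,0,0,0,0]

```text
t: 6.45
tool_pos: [0.5071, -0.051, 0.1829]
tcp_rot: [0.621, 0.784, 0.001, -0.0]
contact_force: [0.3, 2.9, 1.9]
width: -0.0001
```

```bash
python3 -c "
from h import *
go(.4997,-.0148,.183,1.8)
im=cams.grab_frame('top')[:,:,::-1].copy();cv2.imwrite('pics/top7.png',im);front(im,235,320);crop(im,190,200,160,110,5,'pics/t7a.png')"
```

```text
t 6.45 tcp [ 0.5071 -0.051   0.1829] eul [ 1.0317e+02 -8.0000e-02  1.7994e+02] F [0.3 2.9 1.9] w -0.0001 q [-0.26  0.41 -0.49  0.67  0.    1.08]
now psi 1.8006 slide mm now-frame [36.9  1.  -0.1] target-frame [36.9  1.  -0.1] rotvec deg [ 0.06 -0.08  0.03] dock [-69.7 197.9]
front line: th 0.1799 front at post y=-64: -39.4 (min -48)  axis x at y=0: -35.8 back at y=114: -41.3 n 85 of 85 y 21.0 172.0
```

View pics/t7a.png

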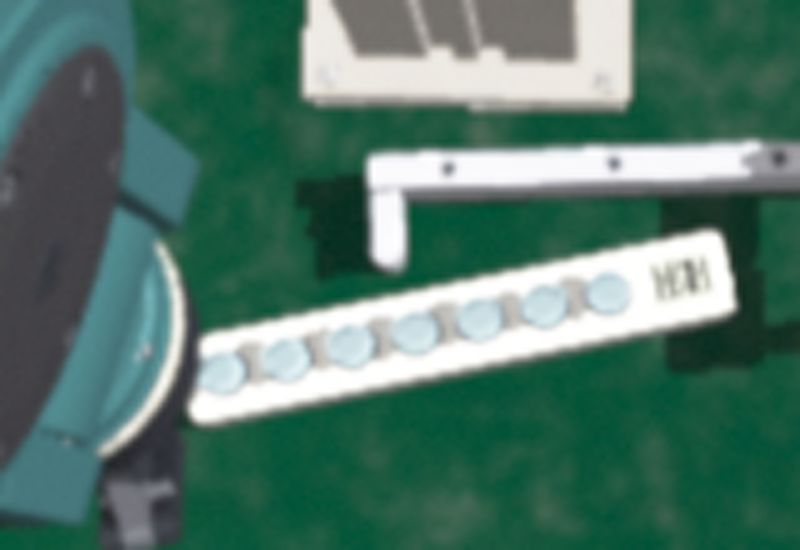

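>>> apply_moves:
  slide:
    - [-7,-0.3,0]
    - [-7,-0.3,0]
    - [-7,-0.3,0]
    - [-7,-0.3,0]
    - [-7,-0.3,0]
  rot:
    - [0,0,0.3]
    - [0,0,0]
    - [0,0,0]
    - [0,0,0]
    - [0,0,0]
  hand: [0,0,0,0,0]

```text
t: 7.0
tool_pos: [0.5141, -0.0889, 0.1828]
tcp_rot: [0.624, 0.782, 0.001, -0.0]
contact_force: [-0.5, 2.0, 1.9]
width: 0.0001
```

```bash
python3 -c "
from h import *
go(.4997,-.0148,.183,1.8)
im=cams.grab_frame('top')[:,:,::-1].copy();cv2.imwrite('pics/top8.png',im);front(im,255,340);crop(im,220,200,160,110,5,'pics/t8a.png')"
```

```text
t 7.0 tcp [ 0.5141 -0.0889  0.1828] eul [ 1.0282e+02 -5.0000e-02  1.7994e+02] F [-0.5  2.   1.9] w 0.0001 q [-0.33  0.43 -0.46  0.69  0.    1.02]
now psi 1.7946 slide mm now-frame [75.5  2.4 -0.1] target-frame [75.5  2.8 -0.2] rotvec deg [ 0.06 -0.05 -0.31] dock [-64.7 159.6]
front line: th 0.1762 front at post y=-64: -42.2 (min -48)  axis x at y=0: -38.4 back at y=114: -43.4 n 85 of 85 y -15.0 137.0
```

View pics/t8a.png

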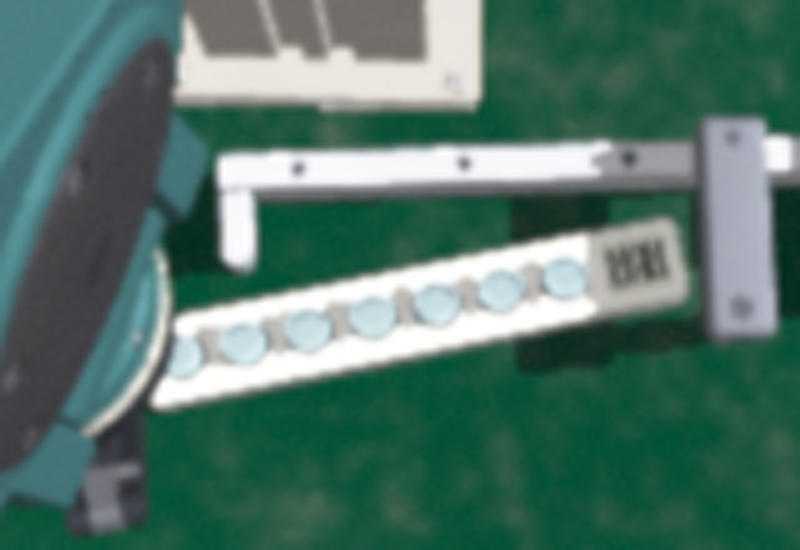

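>>> apply_moves:
  slide:
    - [-6,0,0]
    - [-6,0,0]
    - [-6,0,0]
    - [-6,0,0]
    - [-5,0,0]
  rot:
    - [0,0,0]
    - [0,0,0]
    - [0,0,0]
    - [0,0,0]
    - [0,0,0]
  hand: [0,0,0,0,0]

```text
t: 7.55
tool_pos: [0.5212, -0.1202, 0.1828]
tcp_rot: [0.624, 0.782, 0.001, 0.0]
contact_force: [0.1, 3.1, 1.6]
width: -0.0002
```

```bash
python3 -c "
from h import *
go(.4997,-.0148,.183,1.8)
im=cams.grab_frame('top')[:,:,::-1].copy();cv2.imwrite('pics/top9.png',im);front(im,272,338);crop(im,230,200,160,110,5,'pics/t9a.png')
im=cams.grab_frame('side')[:,:,::-1];crop(im,240,180,140,110,5,'pics/s9.png')"
```

```text
t 7.55 tcp [ 0.5212 -0.1202  0.1828] eul [ 1.0281e+02 -3.0000e-02  1.7995e+02] F [0.1 3.1 1.6] w -0.0002 q [-0.38  0.45 -0.42  0.7   0.    0.97]
now psi 1.7943 slide mm now-frame [ 1.076e+02  2.400e+00 -1.000e-01] target-frame [107.6   3.   -0.2] rotvec deg [ 0.05 -0.03 -0.32] dock [-59.2 128. ]
front line: th 0.1694 front at post y=-64: -43.7 (min -48)  axis x at y=0: -39.4 back at y=114: -43.7 n 66 of 66 y -12.0 106.0
```

View pics/t9a.png

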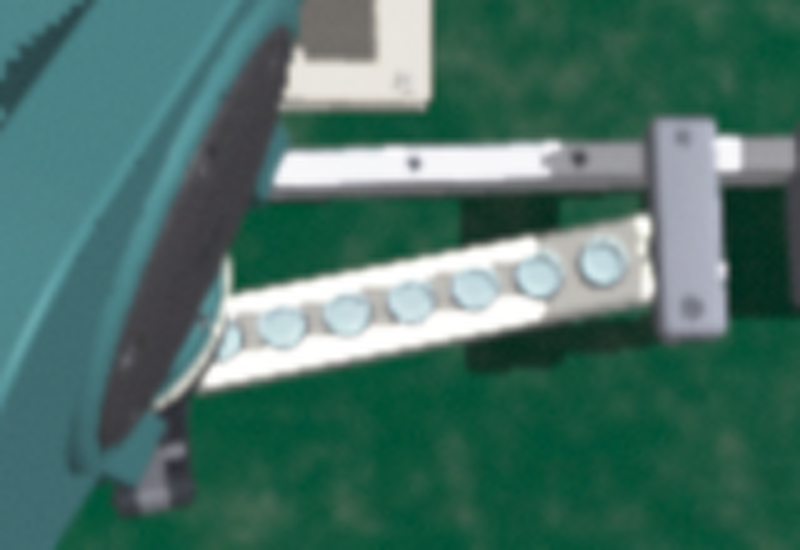

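View pics/s9.png

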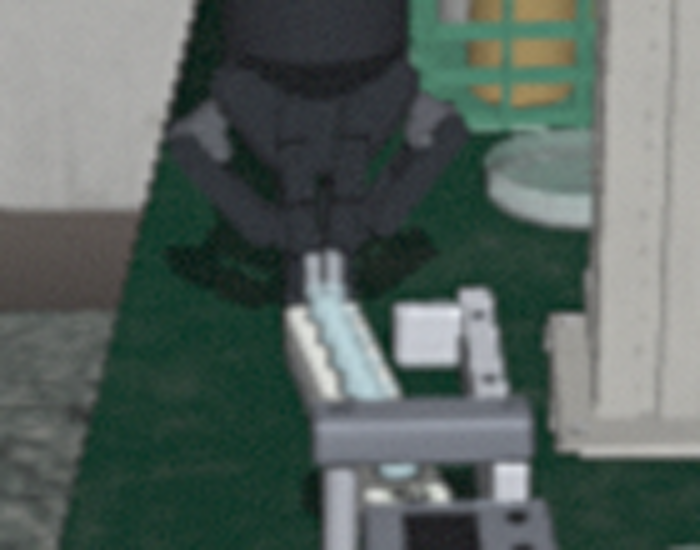

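>>> apply_moves:
  slide:
    - [-4,0.2,0]
    - [-4,0.2,0]
    - [-4,0.2,0]
    - [-3,0.2,0]
  rot:
    - [0,0,0]
    - [0,0,0]
    - [0,0,0]
    - [0,0,0]
  hand: [0,0,0,0]

```text
t: 8.05
tool_pos: [0.5255, -0.1354, 0.1827]
tcp_rot: [0.624, 0.782, 0.0, -0.0]
contact_force: [-0.4, 1.4, 0.7]
width: -0.0002
```

```bash
python3 -c "
from h import *
go(.4997,-.0148,.183,1.8)
im=cams.grab_frame('top')[:,:,::-1].copy();cv2.imwrite('pics/top10.png',im);front(im,285,338);crop(im,260,200,160,110,5,'pics/t10a.png')
im=cams.grab_frame('side')[:,:,::-1];crop(im,240,180,140,110,5,'pics/s10.png')"
```

```text
t 8.05 tcp [ 0.5255 -0.1354  0.1827] eul [ 1.0281e+02 -4.0000e-02  1.7996e+02] F [-0.4  1.4  0.7] w -0.0002 q [-0.4   0.46 -0.4   0.71  0.    0.94]
now psi 1.7944 slide mm now-frame [123.3   1.6  -0.2] target-frame [123.3   2.3  -0.3] rotvec deg [ 0.04 -0.03 -0.32] dock [-55.7 112.6]
front line: th 0.1648 front at post y=-64: -43.5 (min -48)  axis x at y=0: -39.0 back at y=114: -42.7 n 53 of 53 y -12.0 83.0
```

View pics/t10a.png

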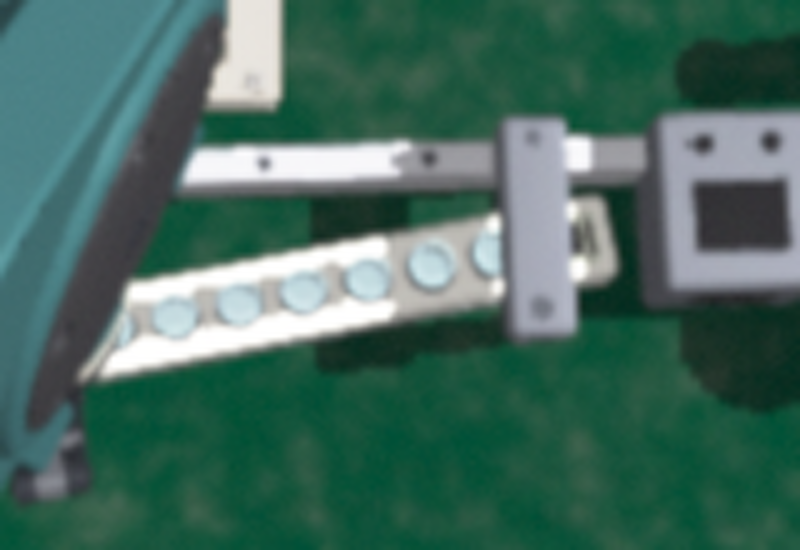

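View pics/s10.png

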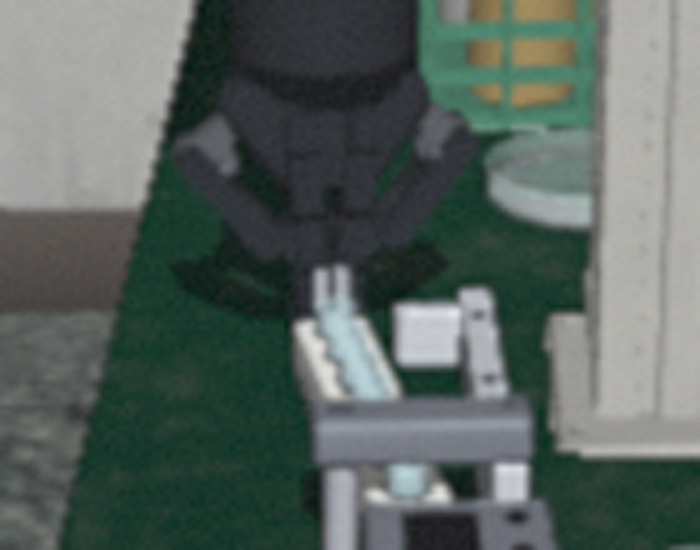

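```bash
python3 -c "
from h import *
for x,y in((607,205),(617,270),(612,240)):print((w2d(pt('top',260+(x+.5)/5-.5,200+(y+.5)/5-.5,.026))*1e3).round(1))"
```

```text
[-11.4 -93.4]
[-35.4 -95.8]
[-24.4 -94.6]
```

>>> apply_moves:
  slide:
    - [-2,0.1,0]
    - [-2,0.1,0]
    - [0,0,0]
    - [8,0,0]
    - [30,-5,0]
  rot:
    - [0,0,0]
    - [0,0,0]
    - [0,0,0]
    - [0,0,0]
    - [0,0,0]
  hand: [0,0,0,0,0]

```text
t: 8.65
tool_pos: [0.5145, -0.1049, 0.1828]
tcp_rot: [0.625, 0.781, 0.0, 0.001]
contact_force: [0.3, 0.4, 0.6]
width: 0.0001
```

>>> apply_moves:
  slide:
    - [30,-10,-10]
    - [0,-30,-40]
    - [0,-45,-30]
    - [0,-45,0]
    - [0,-45,0]
  rot:
    - [0,0,0]
    - [0,0,0]
    - [0,0,8.5]
    - [0,0,8.5]
    - [0,0,8.5]
  hand: [0,0,0,0,0]

```text
t: 9.15
tool_pos: [0.3347, -0.0887, 0.2622]
tcp_rot: [0.783, 0.622, 0.0, 0.002]
contact_force: [-0.9, 0.2, 1.1]
width: -0.0
```

```bash
python3 -c "
from h import *
st()
im=cams.grab_frame('top')[:,:,::-1].copy();cv2.imwrite('pics/top11.png',im);crop(im,240,200,160,110,5,'pics/t11a.png')
"
```

```text
t 9.15 tcp [ 0.3347 -0.0887  0.2622] eul [7.6930e+01 1.4000e-01 1.7975e+02] F [-0.9  0.2  1.1] w -0.0 q [-0.5   0.07 -0.72  0.78 -0.    1.3 ]
```

View pics/top11.png

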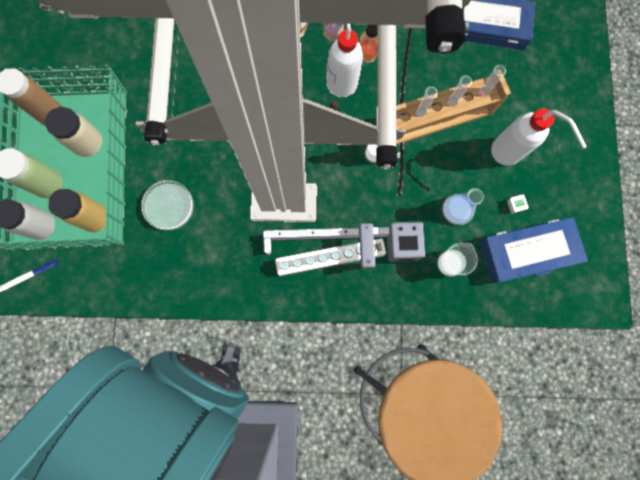

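View pics/t11a.png

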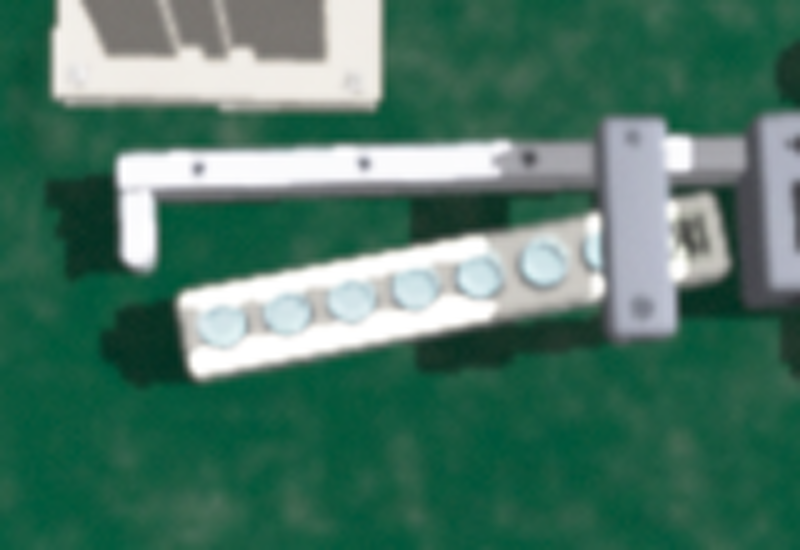

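```bash
python3 -c "
from h import *
im=cv2.imread('pics/top11.png');front(im,284,338)
f=lambda x,y,z=.026:(w2d(pt('top',240+(x+.5)/5-.5,200+(y+.5)/5-.5,z))*1e3).round(1)
for q in((178,297),(190,380),(184,337),(722,205),(731,270),(727,237)):print(q,f(*q))
print('stop inner',f(157,250,.024),f(157,230,.024))"
```

```text
front line: th 0.1643 front at post y=-64: -43.5 (min -48)  axis x at y=0: -38.9 back at y=114: -42.6 n 54 of 54 y -12.0 84.0
(178, 297) [-40.1  99.8]
(190, 380) [-70.3  95.9]
(184, 337) [-54.7  97.9]
(722, 205) [-11.6 -98.9]
(731, 270) [ -35.6 -100.9]
(727, 237) [ -23.4 -100.1]
stop inner [-22.4 107.3] [-15.1 107.2]
```

>>> apply_moves:
  slide:
    - [0,0,0]
    - [0,0,0]
    - [0,0,0]
    - [0,0,0]
    - [0,0,0]
  rot:
    - [0,0,8.5]
    - [0,0,8.5]
    - [0,0,8.5]
    - [0,0,8.5]
    - [0,0,8.5]
  hand: [85,85,85,85,85]

```text
t: 9.7
tool_pos: [0.3243, -0.084, 0.262]
tcp_rot: [0.956, 0.292, -0.001, 0.001]
contact_force: [0.8, 0.2, -0.7]
width: 0.0724
```

>>> apply_moves:
  slide:
    - [0,0,0]
    - [0,0,0]
    - [0,0,0]
    - [0,0,0]
    - [0,0,0]
  rot:
    - [0,0,8.5]
    - [0,0,8.5]
    - [0,0,8.5]
    - [0,0,6]
    - [0,0,0]
  hand: [85,85,85,85,85]

```text
t: 10.2
tool_pos: [0.3236, -0.0821, 0.262]
tcp_rot: [1.0, 0.015, 0.0, 0.002]
contact_force: [-0.0, -1.0, 0.3]
width: 0.0857
```

```bash
python3 -c "
from h import *
p=d2w(-.12,.03);go(p[0],p[1],.172,.052)"
```

```text
t 10.2 tcp [ 0.3236 -0.0821  0.262 ] eul [ 1.7700e+00 -3.0000e-02  1.7973e+02] F [-0.  -1.   0.3] w 0.0857 q [-0.49  0.05 -0.74  0.78 -0.    2.62]
now psi 0.0308 slide mm now-frame [137.7 143.1  90.7] target-frame [134.6 146.4  90. ] rotvec deg [ 0.27 -0.02 -1.21] dock [-254.6  176.4]
```

>>> apply_moves:
  slide:
    - [40,42,0]
    - [35,38,0]
    - [30,34,20]
    - [25,30,30]
    - [0,0,25]
  rot:
    - [0.2,0,-1.2]
    - [0,0,0]
    - [0,0,0]
    - [0,0,0]
    - [0,0,0]
  hand: [85,85,85,85,85]

```text
t: 10.7
tool_pos: [0.4601, -0.2174, 0.1876]
tcp_rot: [0.999, 0.037, 0.004, 0.003]
contact_force: [0.3, -0.3, 0.3]
width: 0.0849
```

```bash
python3 -c "
from h import *
p=d2w(-.12,.03);go(p[0],p[1],.172,.052)"
```

```text
t 10.7 tcp [ 0.4601 -0.2174  0.1876] eul [  4.24  -0.4  179.61] F [ 0.3 -0.3  0.3] w 0.0849 q [-0.6   0.4  -0.49  0.67 -0.    2.47]
now psi 0.074 slide mm now-frame [ 5.1  4.2 15.7] target-frame [ 5.3  4.2 15.6] rotvec deg [ 0.39 -0.4   1.26] dock [-125.3   34.2]
```

>>> apply_moves:
  slide:
    - [5,4,10]
    - [3,0,4]
    - [6,0,1]
    - [8,0,0]
    - [8,0,0]
  rot:
    - [0.4,-0.4,1.2]
    - [0,0,0]
    - [0,0,0]
    - [0,0,0]
    - [0,0,0]
  hand: [85,85,85,85,85]

```text
t: 11.2
tool_pos: [0.4912, -0.2185, 0.1697]
tcp_rot: [0.999, 0.032, -0.002, -0.001]
contact_force: [-0.3, 0.4, 0.7]
width: 0.085
```

```bash
python3 -c "
from h import *
p=d2w(-.0415,.03);go(p[0],p[1],.172,.052)
im=cams.grab_frame('side')[:,:,::-1];crop(im,230,160,150,120,5,'pics/s12.png')"
```

```text
t 11.2 tcp [ 0.4912 -0.2185  0.1697] eul [   3.68    0.22 -179.85] F [-0.3  0.4  0.7] w 0.085 q [-0.57  0.47 -0.43  0.68 -0.    2.51]
now psi 0.0643 slide mm now-frame [52.8  2.1 -2.5] target-frame [52.8  1.5 -2.3] rotvec deg [-0.15  0.22  0.7 ] dock [-94.3  31.5]
```

View pics/s12.png

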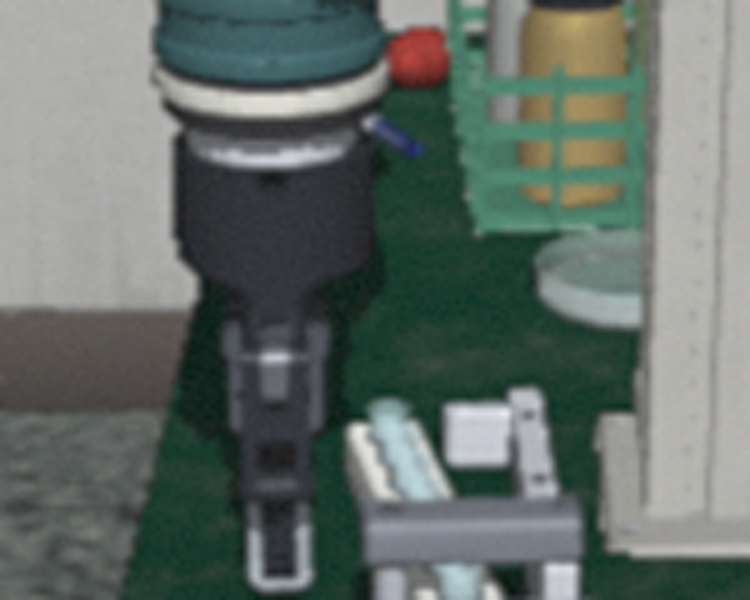

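>>> apply_moves:
  slide:
    - [6,0.5,-2]
    - [7,0.5,0]
    - [7,0,0]
    - [7,0,0]
    - [7,0,0]
  rot:
    - [0,0.2,0.7]
    - [0,0,0]
    - [0,0,0]
    - [0,0,0]
    - [0,0,0]
  hand: [85,85,85,85,85]

```text
t: 11.75
tool_pos: [0.529, -0.2171, 0.1735]
tcp_rot: [1.0, 0.026, 0.001, -0.001]
contact_force: [-1.4, 0.9, 0.0]
width: 0.085
```

```bash
python3 -c "
from h import *
p=d2w(-.0415,.03);go(p[0],p[1],.172,.052)
cv2.imwrite('pics/top13.png',cams.grab_frame('top')[:,:,::-1])
im=cams.grab_frame('side')[:,:,::-1];crop(im,230,160,150,120,5,'pics/s13.png')"
```

```text
t 11.75 tcp [ 0.529  -0.2171  0.1735] eul [ 3.0100e+00 -1.3000e-01 -1.7993e+02] F [-1.4  0.9  0. ] w 0.085 q [-0.53  0.51 -0.34  0.72  0.    2.56]
now psi 0.0526 slide mm now-frame [15.   0.9  1.5] target-frame [15.   0.9  1.5] rotvec deg [-0.07 -0.13  0.03] dock [-56.5  30.9]
```

View pics/s13.png

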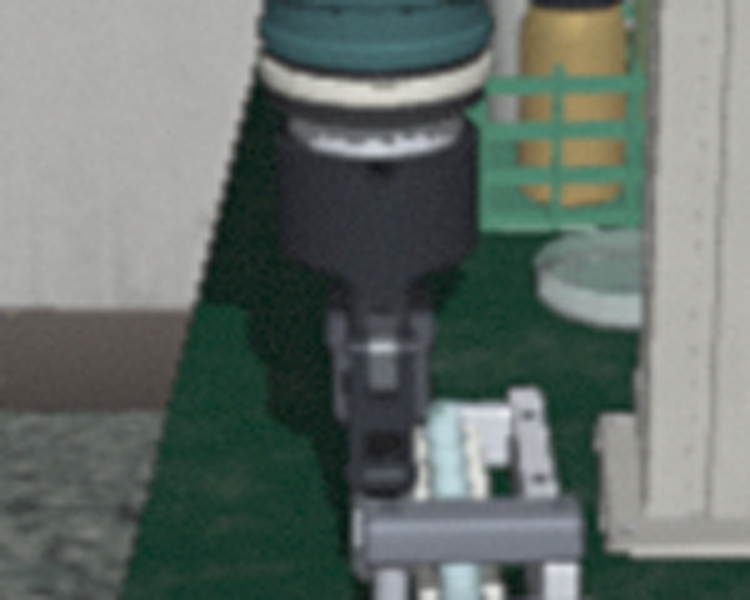

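View pics/top13.png

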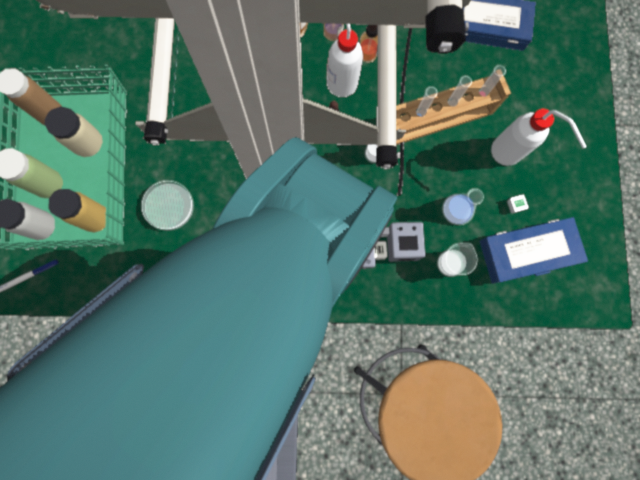

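>>> apply_moves:
  slide:
    - [4,0,0]
    - [4,0,0]
    - [3,0,0]
  rot:
    - [0,0,0]
    - [0,0,0]
    - [0,0,0]
  hand: [85,85,85]

```text
t: 12.15
tool_pos: [0.5403, -0.2165, 0.1732]
tcp_rot: [1.0, 0.026, 0.001, -0.001]
contact_force: [-3.1, 0.7, 1.7]
width: 0.0849
```

>>> apply_moves:
  slide:
    - [2,0,0]
    - [2,0,0]
  rot:
    - [0,0,0]
    - [0,0,0]
  hand: [85,85]

```text
t: 12.35
tool_pos: [0.5444, -0.2164, 0.1732]
tcp_rot: [1.0, 0.026, 0.0, -0.0]
contact_force: [-13.0, -2.4, 3.3]
width: 0.085
```

```bash
python3 -c "
from h import *
p=d2w(-.0415,.03);go(p[0],p[1],.172,.052)
im=cams.grab_frame('side')[:,:,::-1];crop(im,230,160,150,120,5,'pics/s14.png')"
```

```text
t 12.35 tcp [ 0.5444 -0.2164  0.1732] eul [ 2.9900e+00 -2.0000e-02 -1.7995e+02] F [-13.   -2.4   3.3] w 0.085 q [-0.52  0.53 -0.3   0.74  0.    2.57]
now psi 0.0521 slide mm now-frame [-0.5  0.8  1.2] target-frame [-0.5  0.8  1.2] rotvec deg [-0.05 -0.02  0.01] dock [-41.   30.8]
```

View pics/s14.png

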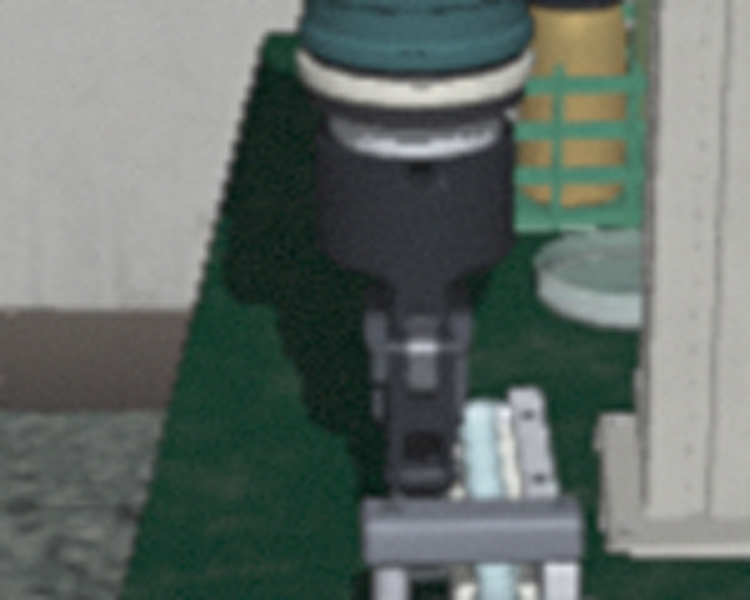

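>>> apply_moves:
  slide:
    - [0.8,0,0]
    - [0,0,0]
  rot:
    - [0,0,0]
    - [0,0,0]
  hand: [85,85]

```text
t: 12.6
tool_pos: [0.5446, -0.2162, 0.173]
tcp_rot: [1.0, 0.026, -0.001, -0.0]
contact_force: [-0.9, -0.4, 0.8]
width: 0.0849
```

>>> apply_moves:
  slide:
    - [-8,0,0]
    - [-25,0,0]
    - [-45,0,-10]
    - [-45,0,-40]
    - [-45,0,-30]
  rot:
    - [0,0,0]
    - [0,0,0]
    - [0,0,0]
    - [0,0,0]
    - [0,0,0]
  hand: [85,85,85,85,85]

```text
t: 13.1
tool_pos: [0.386, -0.2242, 0.2424]
tcp_rot: [1.0, 0.028, -0.001, -0.001]
contact_force: [-0.3, -0.9, -0.3]
width: 0.0852
```

>>> apply_moves:
  slide:
    - [-40,0,0]
    - [0,0,0]
  rot:
    - [0,0,0]
    - [0,0,0]
  hand: [85,85]

```text
t: 13.3
tool_pos: [0.3412, -0.2257, 0.2452]
tcp_rot: [1.0, 0.028, 0.001, 0.0]
contact_force: [0.3, 0.5, -0.1]
width: 0.0852
```

```bash
python3 -c "
from h import *
st()
im=cams.grab_frame('top')[:,:,::-1].copy();cv2.imwrite('pics/top15.png',im);crop(im,250,200,160,100,5,'pics/t15a.png');front(im,278,338,v1=275)
im=cams.grab_frame('side')[:,:,::-1];crop(im,290,200,140,110,5,'pics/s15.png')"
```

```text
t 13.3 tcp [ 0.3412 -0.2257  0.2452] eul [ 3.16e+00 -7.00e-02  1.80e+02] F [ 0.3  0.5 -0.1] w 0.0852 q [-0.78  0.19 -0.62  0.76  0.    2.3 ]
front line: th 0.0005 front at post y=-64: -31.3 (min -48)  axis x at y=0: -16.3 back at y=114: -1.4 n 60 of 60 y -12.0 95.0
```

View pics/t15a.png

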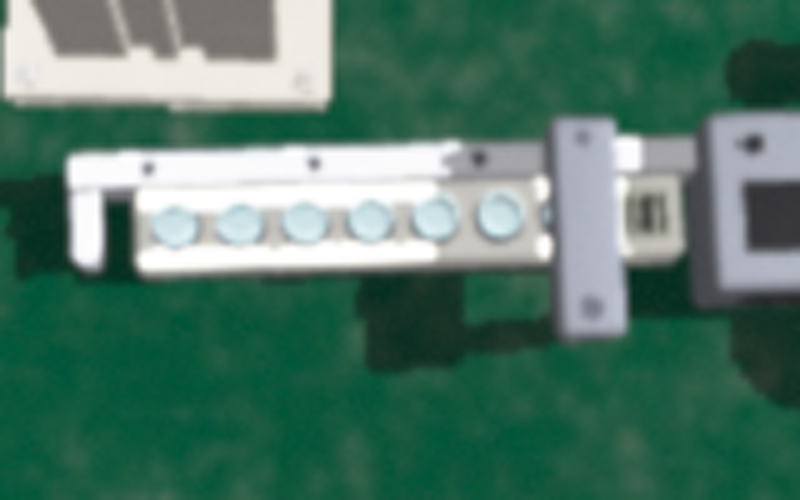

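View pics/s15.png

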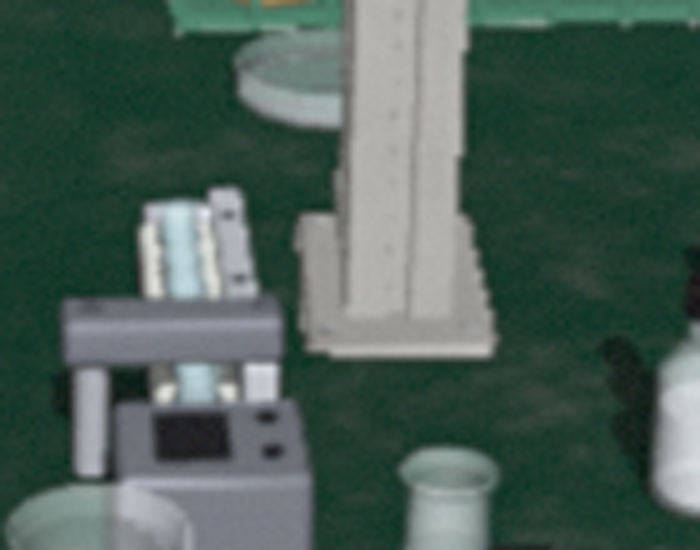

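View pics/top15.png

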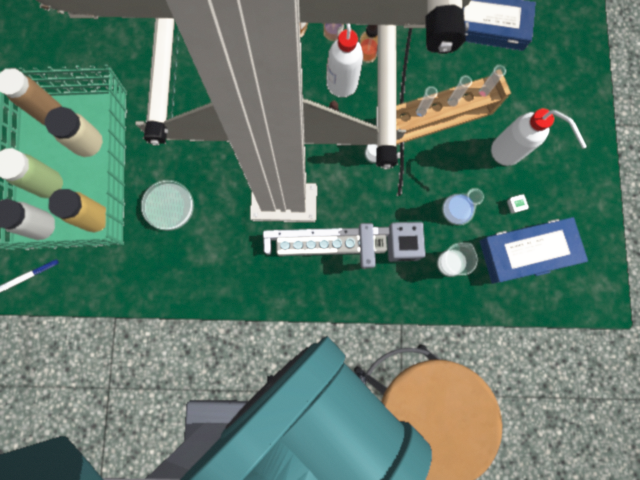

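```bash
python3 -c "
from h import *
f=lambda x,y,z=.026:(w2d(pt('top',250+(x+.5)/5-.5,200+(y+.5)/5-.5,z))*1e3).round(1)
for q in((134,230),(686,220)):print(q,f(*q))
p=d2w(-.10,.008);go(p[0],p[1],.183,.052)"
```

```text
(134, 230) [-15.6  97.3]
(686, 220) [ -17.2 -103.7]
t 13.4 tcp [ 0.3443 -0.2267  0.2453] eul [  3.19  -0.18 179.92] F [-0.1 -0.5 -0. ] w 0.085 q [-0.78  0.19 -0.62  0.76  0.    2.3 ]
now psi 0.0557 slide mm now-frame [141.1  23.3  62.8] target-frame [141.4  22.9  62.3] rotvec deg [ 0.08 -0.18  0.21] dock [-241.4   30.9]
```

>>> apply_moves:
  slide:
    - [35,10,5]
    - [40,10,10]
    - [40,3,20]
    - [20,0,20]
    - [0,0,6]
  rot:
    - [0,-0.2,0.2]
    - [0,0,0]
    - [0,0,0]
    - [0,0,0]
    - [0,0,0]
  hand: [0,0,0,0,0]

```text
t: 13.9
tool_pos: [0.4904, -0.243, 0.1816]
tcp_rot: [1.0, 0.027, 0.003, 0.002]
contact_force: [-0.0, 0.8, 0.7]
width: 0.0117
```

```bash
python3 -c "
from h import *
p=d2w(-.0415,.006);go(p[0],p[1],.183,.052)"
```

```text
t 13.9 tcp [ 0.4904 -0.243   0.1816] eul [  3.04  -0.3  179.74] F [-0.   0.8  0.7] w 0.0117 q [-0.61  0.46 -0.4   0.7  -0.    2.48]
now psi 0.053 slide mm now-frame [54.8  1.1 -1.1] target-frame [54.8  1.  -1.4] rotvec deg [ 0.26 -0.3   0.06] dock [-96.3   7. ]
```

>>> apply_moves:
  slide:
    - [12,0,-1]
    - [14,0,0]
    - [12,0,0]
    - [6,0,0]
    - [4,0,0]
  rot:
    - [0.2,-0.3,0]
    - [0,0,0]
    - [0,0,0]
    - [0,0,0]
    - [0,0,0]
  hand: [0,0,0,0,0]

```text
t: 14.4
tool_pos: [0.5417, -0.2385, 0.1794]
tcp_rot: [1.0, 0.028, -0.002, -0.001]
contact_force: [0.3, 0.5, 0.3]
width: 0.0003
```

```bash
python3 -c "
from h import *
p=d2w(-.0415,.006);go(p[0],p[1],.183,.052)"
```

```text
t 14.4 tcp [ 0.5417 -0.2385  0.1794] eul [   3.23    0.18 -179.89] F [0.3 0.5 0.3] w 0.0003 q [-0.55  0.53 -0.27  0.77 -0.    2.53]
now psi 0.0564 slide mm now-frame [ 3.4  2.9 -3.6] target-frame [ 3.4  2.9 -3.6] rotvec deg [-0.11  0.18  0.25] dock [-44.9   8.9]
```

>>> apply_moves:
  slide:
    - [2,1,-2]
    - [2,0,-1]
    - [1.5,0,0]
    - [1.5,0,0]
  rot:
    - [0,0.2,0.2]
    - [0,0,0]
    - [0,0,0]
    - [0,0,0]
  hand: [0,0,0,0]

```text
t: 14.8
tool_pos: [0.5467, -0.2392, 0.1826]
tcp_rot: [1.0, 0.026, -0.003, -0.001]
contact_force: [-7.7, -1.7, 3.6]
width: -0.0003
```

>>> apply_moves:
  slide:
    - [2,0,0]
    - [2,0,0]
  rot:
    - [0,0,0]
    - [0,0,0]
  hand: [0,0]

```text
t: 15.0
tool_pos: [0.5478, -0.239, 0.1826]
tcp_rot: [1.0, 0.025, -0.006, -0.0]
contact_force: [-11.6, -2.3, 5.8]
width: -0.0003
```

>>> apply_moves:
  slide:
    - [-8,0,0]
    - [-25,0,0]
    - [-45,0,-10]
    - [-45,0,-40]
    - [-45,0,-30]
  rot:
    - [0,0,0]
    - [0,0,0]
    - [0,0,0]
    - [0,0,0]
    - [0,0,0]
  hand: [0,0,0,0,0]

```text
t: 15.5
tool_pos: [0.3886, -0.2462, 0.2541]
tcp_rot: [1.0, 0.026, -0.007, -0.001]
contact_force: [-0.0, -1.5, 0.4]
width: 0.0001
```

>>> apply_moves:
  slide:
    - [-40,0,-20]
    - [0,0,0]
    - [0,0,0]
  rot:
    - [0,0,0]
    - [0,0,0]
    - [0,0,0]
  hand: [0,0,0]

```text
t: 15.8
tool_pos: [0.3429, -0.2477, 0.2788]
tcp_rot: [1.0, 0.024, -0.005, 0.0]
contact_force: [0.1, 0.8, -0.5]
width: -0.0001
```

```bash
python3 -c "
from h import *
st()
im=cams.grab_frame('top')[:,:,::-1].copy();cv2.imwrite('pics/top16.png',im);crop(im,250,200,160,100,5,'pics/t16a.png');front(im,278,338,v1=275)
a=cv2.imread('pics/top0.png').astype(int);d=(abs(a-im).max(2)>40)
for n,(u0,v0,u1,v1) in dict(petri=(138,178,196,234),flask=(440,185,488,226),beaker=(432,238,482,282),dock=(365,220,428,262)).items():print(n,'changed px',d[v0:v1,u0:u1].sum())
im=cams.grab_frame('side')[:,:,::-1];crop(im,290,200,140,110,5,'pics/s16.png')"
```

```text
t 15.8 tcp [ 0.3429 -0.2477  0.2788] eul [  2.76   0.57 179.96] F [ 0.1  0.8 -0.5] w -0.0001 q [-0.82  0.18 -0.53  0.87 -0.01  2.28]
front line: th 0.0028 front at post y=-64: -30.9 (min -48)  axis x at y=0: -16.1 back at y=114: -1.4 n 60 of 60 y -12.0 95.0
petri changed px 0
flask changed px 0
beaker changed px 0
dock changed px 244
```

View pics/t16a.png

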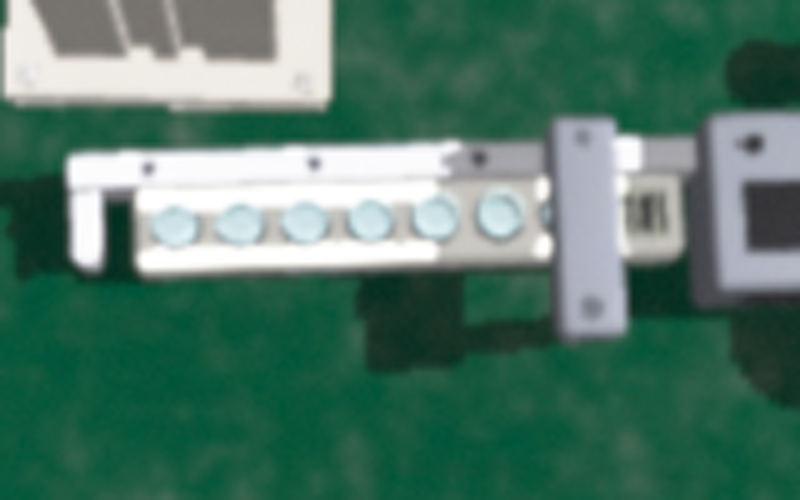

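```bash
python3 -c "
from rig import workorder
print(workorder.job_done())"
```

```text
the job is handed in; nothing more can be done
None
```

The carrier is in the reading dock, flat against the back fence between the two end stops. It was pushed the whole way and never gripped or lifted. I handed the job in at about 16 s of robot time.

- **How it went:** I slanted the carrier with the open fingers and pushed it nose first under the bridge from its tail end. Then I pushed the tail in and gave one last centred push against the fence (about 12 N).
- **Position:** the carrier's angle agrees with the fence edge to about 0.001 rad. Its centre is about 3 mm to the right of the dock's middle, inside the 9 mm allowed.
- **Gap to the fence:** the last image puts the carrier's axis at x = -16 mm, where home is -15 mm. My edge measurement read about 1 mm low in an earlier check. The hand also stopped where contact with the fence was expected, so I take it as touching, but I could not see the gap directly.
- **Bystanders:** no image pixels changed around the flask, beaker or petri dish.
- **Hand:** it is clear of everything, about 0.2 m in front of the dock, and the force reading is near zero.
- **Forces:** the largest wrist force I read was about 13 N.

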